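Preset the throttle slide to its index clip

TASK

Before the next engine run, preset the throttle on the bench: slide the bar-shaped throttle grip along its track until its centre line stands level with the brass index clip on the same unit, and let go of it there. Leave that clip, and the neighbouring choke slide with the round knob, as they are set.

Things in the scene. Friction and masses are not known exactly. Their poses are not given: they have to be found in the camera images.
- throttle_grip (a point): centre of the top of the throttle grip, 68 mm above the bench: an upright grey ribbed bar 40 mm across the track (x), 18 mm along it (y), 38 mm high, a dark line across its top, on a short stem. Axes as its unit's. It slides only along y, 130 mm in all, against about 2 N, and stays where left. It starts 25 to 115 mm to the -y side of the clip; track goes on past the clip.
- throttle_mark (a point): tip of the throttle unit's index clip: a brass clip 14 mm wide over the -x edge of the housing, its 5 mm tongue pointing at the track. Axes as the unit's. The grip is set when its y equals this point's. The tip lies 14.5 mm to the -x side of mid-track, its top 28 mm above the bench; the bar passes over it, 2 mm clear. It is clamped tight and must stay.
- throttle_unit: housing of the throttle slide, bolted to the bench: grey with a bare metal deck, 190 mm along the track (y), 56 mm wide (x), deck 24 mm above the bench; origin at the centre of its underside; z up, x away from the robot (turned up to 17 degrees). It may stand left or right of the choke unit.
- choke_grip (a point): centre of the top of the choke knob, 68 mm above the bench: a round grey knob 24 mm in diameter on a thin steel stem, on a unit of the same form with an index clip of its own, to the left or right of the throttle unit. It slides just as easily and must stay where it is.

How it is judged:
At the end, for the whole second after the job is handed in: The centre line of the throttle bar stands within 10 mm of the tip of its index clip, measured along the track, at rest; the choke knob is within 10 mm of where it started (y of throttle_grip in the frame of throttle_mark between -0.01 and 0.01 m and linear speed of throttle below 0.01 m/s and distance of choke_grip from where it was at the start of the episode below 0.01 m); the robot touches nothing.
It fails at once if the choke knob is moved by more than 10 mm (distance of choke_grip from where it was at the start of the episode above 0.01 m).
It fails at once if the throttle's index clip is shifted by more than 5 mm (distance of throttle_mark from where it was at the start of the episode above 0.005 m).
It also fails if it takes over 32 s, if anything falls off the work surface, if the arm or the gripper's body presses on something with over 40 N, if the wrist force passes 120 N, or if a joint passes its speed limit or range.

ROBOT

A 6-joint arm with a two-finger parallel gripper is mounted at the origin on a cart in front of the work surface, level with it; the furniture and walls round the work are solid. World frame = base frame: x ahead of the robot, y to its left, z up, the work surface at z = 0. Lengths are in m, angles in rad, forces in N, time in s.
With the tool pointing down it reaches from about 0.275 to 0.725 m from the base axis. Payload 5.6 kg.
Tool frame: the origin (TCP) lies on the mounting face of the last link; the fingertips stand manip.tips_ahead ahead of it and the grasp point (between the pads) lies 155 mm ahead of it (manip.tips_ahead is the distance from the TCP to the fingertips, in m); z points along the fingers, y is the direction in which the jaws open and shut (so a half turn about z gives the same grasp; the last joint's range is limited). The gripper opens to 85 mm and grips with 20 to 120 N. Pads are 22 mm wide; open, the fingers measure 114 mm over their backs; the gripper's body (76 mm by 85 mm) begins 54 mm behind the grasp point. The pads swing forward as they close: fully open they stand 13 mm farther back than shut.
Start: joints at [1.421, 0.255, 0.108, 0, -1.424, -0.285], TCP at [0.232, 0.499, 0.405] pointing down, gripper open.
Joint ranges: [-2.95, 2.95], [-1.21, 1.97], [-1.09, 1.5], [-2.87, 1.71], [-2.94, -0.07], [-3.05, 3.05]. Speed limits (rad/s): [2.57, 2.57, 3.14, 3.14, 3.14, 3.14].

INTERFACE

Orientations are given as a rotation vector (axis times angle).
In Python, from bench import manip, cams, regions_of, place_of gives the robot as it stands.
- The arm moves only by the tool arm_command, never from a script. Its argument "series" is a list that holds one entry, the list of rows, each a list of 7 numbers: the shift along the tool's x, y, z in cm, then the turn, a rotation vector about the tool's x, y, z in rad, then the gripper command: -1 is fully open, 1 is shut, values between are in proportion. A call has 1 to 5 rows; each row shifts and turns the commanded pose from where the row before left it, along the tool's axes as they then stand; what a row does not reach is not made up. A row lasts 1/12 s, in which the tool goes at most 41.7 mm and 7.16 degrees, less where a joint would pass 70% of its speed; a pose out of reach is approached as far as the arm can. A call with a gripper value outside its range is refused whole. The fingers move at their own pace and stop on an object; "grip_force" is the grip in N (left out, the last holds). Time passes only in rows, so rows that do not move let the fingers close. It gives the time, the measured TCP pose, the force and the opening at its end, in the units of the state.
- manip.observe(): the state, without advancing time (a new reading comes with each control period).
- cams.read_camera(name): name is "scene" or "top" or "wrist"; returns a dict with "img" (480x640x3 uint8, red, green, blue), "range_z" (480x640 float32, m along the optical axis (not along the pixel's ray), 0 where there is no reading), "fx", "fy", "cx", "cy" (pixels), "world_from_camera" (4x4, takes a point from camera to world coordinates). Camera axes: x right, y up, looking along -z (the intrinsics and any distortion apply to the point x, -y, -z); pixel columns grow to the right and rows downward; lengths in m; the calibration is good to about 2 mm. A picture is of the moment at which its call begins.
- manip.hand_in(): hands the job in, once; it reports no verdict.
Trained networks look in a picture, given as the dict that the camera call returned (one of the last four; its "shot" number tells which), for a name from the list of things; names that differ only in an ending like _2 or _b are one class to them, and where a whole thing is asked for, a point or a joint stands for the part that bears it (a point fixed in the world has none). Each returns a list of dicts, best first, with "score" (0 to 1); they miss things now and then, are a little off and sometimes report something else, mostly with a low value. They report only what shows in the picture. A call takes as long as a camera call.
- regions_of(query, picture): "region" (480x640 bool, what is visible of it) and "bbox" ([left, top, width, height] in pixels, round what is visible of it).
- place_of(query, picture): "position" ([column, row] in pixels: a listed point, or the origin of a listed thing).
The state is a dict: "time": time; "joint_positions": joint angles; "qd": joint speeds; "joint_torque": joint torques, N m; "tcp_pos": TCP position; "ee_rot": TCP orientation; "wrist_force": force on the tool from outside, world axes, zero at the start; "wrist_torque": the same for the moment, N m; "grip_width": opening from 0.0 (shut) to 1.0 (fully open).
Only numpy, scipy, OpenCV 4.12 (cv2) and the standard library are available. Lean on these libraries where they do the work, as an engineer would, in place of code of your own. Each camera call takes 0.05 s, during which the arm holds its last target.

## Working session

There is one attempt and no reset: what is moved stays moved. The work goes in short steps, Python scripts to look and compute and a tool call to move; the robot and the scene stay as the last step left them, time stands still between calls to the robot, and variables do not carry over. Pictures are saved under pics/ and viewed, and the job is handed in when it is done.

Besides the shell and the picture viewer there is one more tool, called after "Call:" in YAML: its name, and indented under it one key for each argument. arm_command: Moves the arm, as the interface text tells. Its arguments: {"type":"object","properties":{"series":{"type":"array"},"grip_force":{"type":"number"}},"required":["series"]}

```bash
mkdir -p pics; cat > h.py <<'E'
import numpy as np, cv2
from bench import manip, cams, regions_of, place_of
def w(p,px,z=None):
    c,r=px; M=np.array(p["world_from_camera"])
    d=np.array([(c-p["cx"])/p["fx"],-(r-p["cy"])/p["fy"],-1.0])
    D=M[:3,:3]@d; o=M[:3,3]
    if z is None:
        return o+D*p["range_z"][int(round(r)),int(round(c))]
    return o+D*(z-o[2])/D[2]
E
python3 - <<'E'
from h import *
s=manip.observe(); print(s, manip.tips_ahead)
for n in ["top","scene"]:
    p=cams.read_camera(n); print(n,p.keys(), [k for k in p if 'dist' in k and print(p[k])])
    im=p["img"][:,:,::-1].copy()
    for q,z in [("throttle_grip",.068),("throttle_mark",.028),("throttle_unit",0),("choke_grip",.068)]:
        for d in place_of(q,p)[:3]:
            print(n,q,round(d["score"],2),d["position"],w(p,d["position"],z).round(4))
            cv2.circle(im,tuple(int(round(a)) for a in d["position"]),3,(0,0,255),-1); cv2.putText(im,q[:1]+q[9:11],tuple(int(round(a))+4 for a in d["position"]),0,.4,(0,255,0))
    cv2.imwrite(f"pics/{n}1.png",im)
E
```

```text
{'time': 0.0, 'joint_positions': array([ 1.42060418e+00,  2.55757842e-01,  1.07002135e-01, -4.68488608e-04,
       -1.42389335e+00, -2.84598227e-01]), 'qd': array([-0.00018637, -0.00110837,  0.00072916, -0.00077731,  0.00080642,
       -0.00141246]), 'joint_torque': array([-1.17605217e-03, -3.86635065e+01,  2.37936741e+01,  5.36516994e+00,
       -6.11065931e-03,  4.05016308e-06]), 'tcp_pos': array([0.23153998, 0.49870873, 0.40378976]), 'ee_rot': array([ 3.06578885e+00, -6.77300592e-01, -5.30481878e-04]), 'wrist_force': array([-0.02719633, -0.2804535 ,  0.3589127 ]), 'wrist_torque': array([-0.08085191,  0.01969045,  0.02826236]), 'grip_width': 0.9947268442977633} 0.1734
top dict_keys(['img', 'range_z', 'fx', 'fy', 'cx', 'cy', 'world_from_camera', 'shot']) []
top throttle_grip 0.63 [232.9, 248.8] [ 0.4865 -0.0037  0.068 ]
top throttle_grip 0.39 [198.8, 264.2] [0.4584 0.0601 0.068 ]
top throttle_mark 0.38 [197.2, 263.4] [0.4622 0.074  0.028 ]
top throttle_unit 0.86 [206.4, 258.2] [0.4741 0.063  0.    ]
top choke_grip 0.52 [430.7, 248.7] [ 0.4808 -0.3796  0.068 ]
scene dict_keys(['img', 'range_z', 'fx', 'fy', 'cx', 'cy', 'world_from_camera', 'shot']) []
scene throttle_grip 0.78 [274.5, 194.6] [ 0.4849 -0.0112  0.068 ]
scene throttle_mark 0.37 [246.7, 195.3] [0.4592 0.0788 0.028 ]
scene throttle_unit 0.88 [258.5, 206.5] [0.4788 0.06   0.    ]
scene choke_grip 0.65 [382.0, 288.7] [ 0.4872 -0.3745  0.068 ]
```

View pics/top1.png

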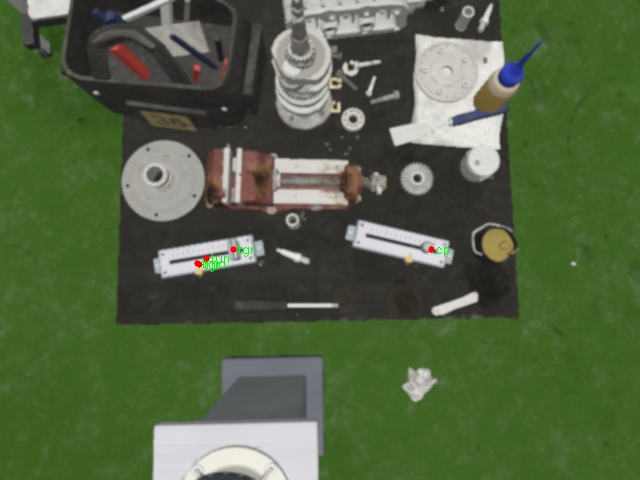

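View pics/scene1.png

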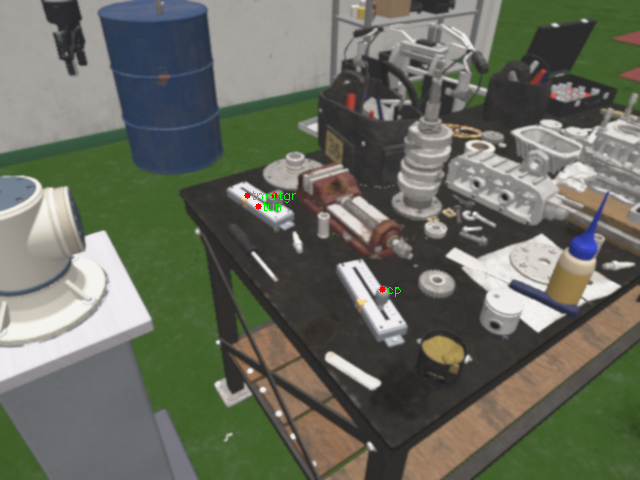

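The top view shows the throttle unit on the left, from about (158,270) to (260,247), with the bar near (233,249) and the clip near (198,268). The choke is on the right with its knob at (431,248). I'll zoom in and measure the unit's yaw.

```bash
python3 - <<'E'
from h import *
p=cams.read_camera("top")
im=p["img"][:,:,::-1]
cv2.imwrite("pics/topc.png",cv2.resize(im[225:295,140:280],None,fx=5.5,fy=5.5,interpolation=cv2.INTER_CUBIC))
r=regions_of("throttle_unit",p)[0]; print(r["score"],r["bbox"])
v,u=np.nonzero(r["region"])
pts=np.array([w(p,(a,b),.024)[:2] for a,b in zip(u,v)])
print(cv2.minAreaRect(pts.astype(np.float32)*1000))
c=np.cov(pts.T);e,V=np.linalg.eigh(c);print(V[:,1],np.degrees(np.arctan2(*V[::-1,1])))
# height map around
for x in np.arange(.40,.66,.02):
    row=[]
    for y in np.arange(.2,-.14,-.02):
        M=np.linalg.inv(p["world_from_camera"]);q=M@[x,y,.03,1];a=p["cx"]-p["fx"]*q[0]/q[2];b=p["cy"]+p["fy"]*q[1]/q[2]
        row.append(int(1000*w(p,(a,b))[2]))
    print(round(x,2),row)
pw=cams.read_camera("wrist"); M=np.array(pw["world_from_camera"]);print(M.round(3),pw["fx"])
E
```

```text
0.56 [154.4, 233.3, 109.1, 44.3]
((473.44927978515625, 52.45751190185547), (66.36595153808594, 218.51414489746094), 9.327324867248535)
[-0.16618855  0.98609399] 99.56628680049114
0.4 [1, 1, 2, 2, 1, 3, 1, 1, 2, 0, 2, 1, 2, 0, 0, 0, 0]
0.42 [3, 2, 0, -1, 0, -1, 0, 5, 1, -1, 2, -1, 0, 2, 1, 1, 0]
0.44 [3, 1, 1, 26, 20, -1, -1, 1, 0, 0, 0, 4, 2, -2, 0, 0, 1]
0.46 [1, -3, 0, 26, 25, 25, 23, 23, 26, 24, 19, 9, 2, 1, -1, -1, 1]
0.48 [0, 2, 0, 25, 24, 22, 23, 26, 27, 24, 68, 25, 17, 0, 1, 11, 13]
0.5 [0, 4, 3, 1, 1, 2, 0, 24, 25, 22, 67, 24, 4, 0, 0, 0, 0]
0.52 [2, 2, 1, 0, 2, -2, 5, 0, 1, 1, 1, 1, 0, 1, 1, 0, 0]
0.54 [-1, 1, 0, 0, -2, 1, -2, 2, 0, 1, 0, 0, 0, 1, 0, 3, 52]
0.56 [2, 5, 6, 6, 8, 4, 0, 3, 1, 0, 0, 1, 0, 4, 0, 1, 0]
0.58 [7, 10, 15, 14, 12, 6, 6, 2, 64, 65, 26, 49, 51, 57, 34, 40, 37]
0.6 [11, 17, 14, 12, 13, 15, 6, 37, 80, 83, 75, 79, 78, 59, 39, 40, 42]
0.62 [13, 13, 52, 39, 17, 14, 4, 38, 81, 81, 18, 78, 82, 61, 54, 41, 44]
0.64 [14, 57, 8, 54, 14, 13, 10, 0, 81, 81, 17, 81, 81, 60, 54, 18, 15]
[[-0.421  0.867  0.266  0.298]
 [-0.907 -0.402 -0.124  0.466]
 [-0.001 -0.294  0.956  0.375]
 [ 0.     0.     0.     1.   ]] 379.452236434059
```

View pics/topc.png

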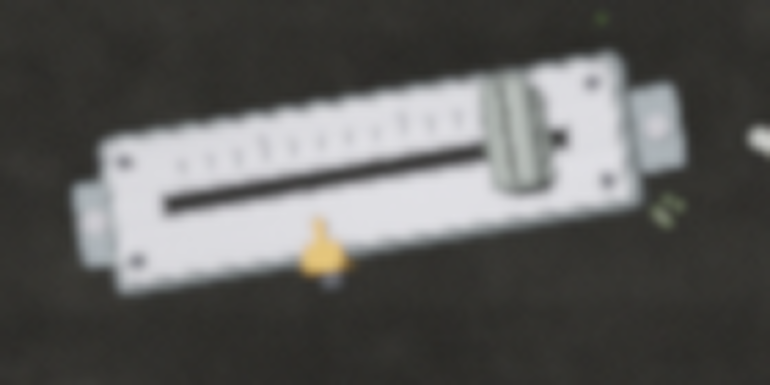

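Yaw is about 9.5°. The bar is near (234,248.6) and the clip tip near (198,265.4). Moving above it.

Call:
arm_command:
  series:
    - [[2.9,2.3,0.5,0,0,0,-1],[2.9,2.3,0.5,0,0,0,-1],[2.9,2.3,0.5,0,0,0,-1],[2.9,2.3,0.5,0,0,0,-1],[2.9,2.3,0.5,0,0,0,-1]]

```text
time: 1.07
tcp_pos: [0.3151, 0.3318, 0.3796]
ee_rot: [-3.067, 0.677, -0.0]
wrist_force: [1.1, 0.3, 0.1]
grip_width: 1.001
```

Call:
arm_command:
  series:
    - [[2.9,2.3,0.5,0,0,0,-1],[2.9,2.3,0.5,0,0,0,-1],[2.9,2.3,0.5,0,0,0,-1],[2.9,2.3,0.5,0,0,0,-1],[2.9,2.3,0.5,0,0,0,-1]]

```text
time: 1.48
tcp_pos: [0.3981, 0.1663, 0.3548]
ee_rot: [-3.067, 0.677, -0.001]
wrist_force: [0.6, -0.4, -0.3]
grip_width: 1.0
```

Call:
arm_command:
  series:
    - [[0,0,0,0,0,-0.12,-1],[0,0,0,0,0,-0.12,-1],[0,0,0,0,0,-0.12,-1],[0,0,0,0,0,-0.12,-1],[0,0,0,0,0,-0.12,-1]]

```text
time: 1.9
tcp_pos: [0.3978, 0.1679, 0.3548]
ee_rot: [-3.13, -0.268, -0.0]
wrist_force: [0.2, -0.5, -0.7]
grip_width: 1.003
```

```bash
cat > look.py <<'E'
from h import *
import sys
from scipy.spatial.transform import Rotation as R
s=manip.observe(); Rm=R.from_rotvec(s["ee_rot"]).as_matrix()
print(s["time"],s["tcp_pos"],s["wrist_force"],s["grip_width"]); print(Rm.round(3))
for n in ["wrist","top"]:
    p=cams.read_camera(n)
    im=p["img"][:,:,::-1].copy()
    for q,z in [("throttle_grip",.068),("throttle_mark",.028),("throttle_unit",0)]:
        for d in place_of(q,p)[:1]:
            print(n,q,round(d["score"],2),d["position"],w(p,d["position"],z).round(4))
            cv2.circle(im,tuple(int(round(a)) for a in d["position"]),2,(0,0,255),-1)
    if n=="wrist": cv2.imwrite(f"pics/{sys.argv[1]}.png",im)
E
python3 look.py w1
```

```text
1.9 [0.39784712 0.16787404 0.35480628] [ 0.20339607 -0.50359601 -0.74954618] 1.002585223320852
[[ 0.985  0.17   0.   ]
 [ 0.17  -0.985  0.   ]
 [ 0.    -0.    -1.   ]]
wrist throttle_grip 0.63 [602.1, 147.9] [ 0.4858 -0.0049  0.068 ]
wrist throttle_mark 0.71 [462.2, 161.5] [0.4601 0.0687 0.028 ]
wrist throttle_unit 0.97 [475.6, 140.0] [0.4781 0.0522 0.    ]
top throttle_grip 0.7 [235.1, 251.3] [ 0.4817 -0.0078  0.068 ]
top throttle_mark 0.57 [200.4, 264.4] [0.4601 0.0677 0.028 ]
top throttle_unit 0.85 [208.1, 256.8] [0.4769 0.0596 0.    ]
```

View pics/w1.png

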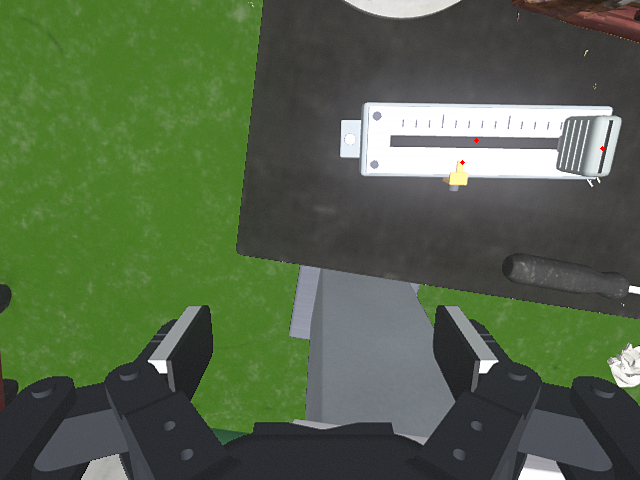

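Wrist view: the bar's centre line is at about (603,148), the clip tip at (461,161), and the track is nearly parallel to the image rows. Moving over the bar.

Call:
arm_command:
  series:
    - [[1.15,3.7,0.5,0,0,0,-1],[1.15,3.7,0.5,0,0,0,-1],[1.15,3.7,0.5,0,0,0,-1],[1.15,3.7,0.5,0,0,0,-1],[1.15,3.7,0.5,0,0,0,-1]]

```text
time: 2.72
tcp_pos: [0.4854, -0.0066, 0.3296]
ee_rot: [-3.131, -0.258, -0.001]
wrist_force: [0.9, 0.8, 0.7]
grip_width: 1.002
```

```bash
python3 look.py w2
```

```text
2.7167 [ 0.48544525 -0.00662311  0.32961332] [0.87439969 0.82949136 0.65201633] 1.002273480230397
[[ 0.986  0.164  0.001]
 [ 0.164 -0.986  0.   ]
 [ 0.001 -0.    -1.   ]]
wrist throttle_grip 0.97 [319.6, 243.0] [ 0.4847 -0.0057  0.068 ]
wrist throttle_mark 0.63 [214.9, 241.7] [0.4601 0.0703 0.028 ]
wrist throttle_unit 0.88 [248.6, 213.3] [0.4787 0.0522 0.    ]
top throttle_grip 0.46 [232.8, 248.7] [ 0.4867 -0.0035  0.068 ]
top throttle_mark 0.41 [197.7, 262.3] [0.4643 0.073  0.028 ]
top throttle_unit 0.65 [207.8, 255.9] [0.4787 0.0602 0.    ]
```

View pics/w2.png

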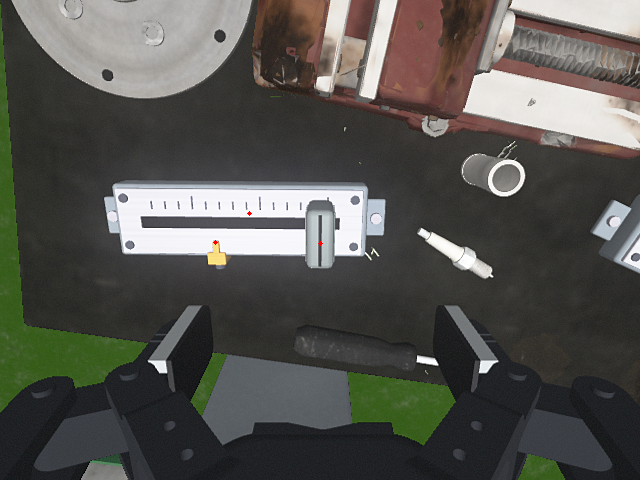

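The bar is centred at (320,243) under the tool, and the clip tip at (215,241) matches the report. Bar to clip is about 78 mm along the track. Descending and gripping gently.

Call:
arm_command:
  series:
    - [[0,0,2.4,0,0,0,-1],[0,0,2.4,0,0,0,-1],[0,0,2.4,0,0,0,-1],[0,0,2.4,0,0,0,-1],[0,0,2.0,0,0,0,-1]]

```text
time: 3.53
tcp_pos: [0.4843, -0.0039, 0.2126]
ee_rot: [-3.13, -0.262, 0.0]
wrist_force: [1.4, -1.1, 0.2]
grip_width: 0.996
```

Call:
arm_command:
  series:
    - [[0,0,0,0,0,0,0.3],[0,0,0,0,0,0,0.5],[0,0,0,0,0,0,0.8],[0,0,0,0,0,0,0.9],[0,0,0,0,0,0,0.9]]
  grip_force: 25

```text
time: 3.95
tcp_pos: [0.4855, -0.0046, 0.2151]
ee_rot: [-3.13, -0.26, -0.005]
wrist_force: [-0.3, 1.0, 0.8]
grip_width: 0.301
```

Call:
arm_command:
  series:
    - [[0,0,0,0,0,0,0.9],[0,0,0,0,0,0,0.9],[0,0,0,0,0,0,0.9],[0,0,0,0,0,0,0.9],[0,0,0,0,0,0,0.9]]

```text
time: 4.37
tcp_pos: [0.4854, -0.0048, 0.2149]
ee_rot: [-3.13, -0.259, -0.004]
wrist_force: [-0.9, 1.2, 6.1]
grip_width: 0.206
```

```bash
python3 look.py w3
```

```text
4.3667 [ 0.48535992 -0.00477167  0.21493977] [-0.91556774  1.18613213  6.11361855] 0.2055954365660927
[[ 0.986  0.164  0.002]
 [ 0.164 -0.986  0.001]
 [ 0.002 -0.    -1.   ]]
wrist throttle_grip 0.78 [320.8, 343.0] [ 0.4846 -0.0052  0.068 ]
wrist throttle_mark 0.73 [148.9, 318.1] [0.4595 0.0716 0.028 ]
wrist throttle_unit 0.74 [209.7, 265.2] [0.4783 0.0529 0.    ]
top throttle_mark 0.46 [196.8, 264.3] [0.4604 0.0747 0.028 ]
```

View pics/w3.png

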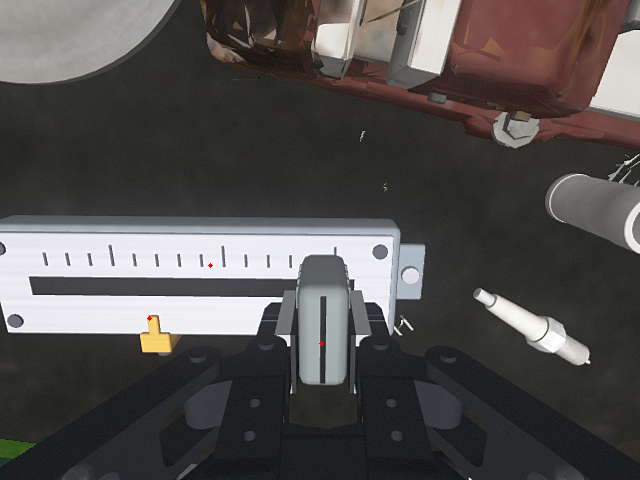

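The bar is held between the pads (line at (322,340)). The clip tip is at (153,318), about 78 mm away. Sliding 70 mm, then checking.

Call:
arm_command:
  series:
    - [[0,-1.0,0,0,0,0,0.9],[0,-1.5,0,0,0,0,0.9],[0,-1.5,0,0,0,0,0.9],[0,-1.5,0,0,0,0,0.9],[0,-1.5,0,0,0,0,0.9]]

```text
time: 5.18
tcp_pos: [0.4743, 0.0645, 0.215]
ee_rot: [3.131, 0.259, 0.005]
wrist_force: [3.2, -2.0, 2.7]
grip_width: 0.207
```

Call:
arm_command:
  series:
    - [[0,0,0,0,0,0,0.9],[0,0,0,0,0,0,0.9],[0,0,0,0,0,0,0.9]]

```text
time: 5.43
tcp_pos: [0.4743, 0.0646, 0.2149]
ee_rot: [-3.129, -0.26, -0.005]
wrist_force: [0.1, 2.3, 6.2]
grip_width: 0.208
```

```bash
python3 look.py w4
```

```text
5.4333 [0.47427696 0.06457354 0.21494487] [0.07704513 2.28353233 6.17269205] 0.2076148585267902
[[ 0.986  0.165  0.003]
 [ 0.165 -0.986  0.002]
 [ 0.004 -0.001 -1.   ]]
wrist throttle_unit 0.91 [345.0, 266.9] [0.4782 0.0527 0.    ]
top throttle_grip 0.5 [196.6, 253.0] [0.4796 0.0646 0.068 ]
top throttle_mark 0.38 [198.9, 264.4] [0.4602 0.0706 0.028 ]
top throttle_unit 0.67 [208.3, 257.8] [0.4748 0.0592 0.    ]
```

View pics/w4.png

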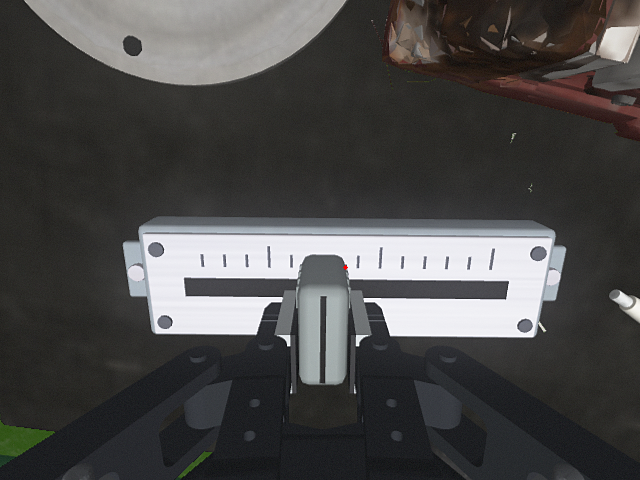

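The bar moved 70 mm with the grip (line at (323,340)), and the clip is hidden beneath it. 7.5 mm remain.

Call:
arm_command:
  series:
    - [[0,-0.4,0,0,0,0,0.9],[0,-0.35,0,0,0,0,0.9],[0,0,0,0,0,0,0.9],[0,0,0,0,0,0,0.9]]

```text
time: 6.17
tcp_pos: [0.4731, 0.0717, 0.215]
ee_rot: [-3.13, -0.26, -0.005]
wrist_force: [0.8, 0.4, 6.2]
grip_width: 0.203
```

Call:
arm_command:
  series:
    - [[0,0,0,0,0,0,0.3],[0,0,0,0,0,0,-0.3],[0,0,0,0,0,0,-1],[0,0,0,0,0,0,-1],[0,0,0,0,0,0,-1]]

```text
time: 6.58
tcp_pos: [0.472, 0.0714, 0.2134]
ee_rot: [3.131, 0.259, -0.001]
wrist_force: [-0.4, -0.2, 0.6]
grip_width: 0.9
```

Call:
arm_command:
  series:
    - [[0,0,0,0,0,0,-1],[0,0,-1.5,0,0,0,-1],[0,0,-2.5,0,0,0,-1],[0,0,-3,0,0,0,-1],[0,0,-3,0,0,0,-1]]

```text
time: 7.0
tcp_pos: [0.4718, 0.0713, 0.3145]
ee_rot: [3.13, 0.259, -0.003]
wrist_force: [0.3, 0.2, -1.1]
grip_width: 1.003
```

Call:
arm_command:
  series:
    - [[0,0,-2,0,0,0,-1],[-2,0,0,0,0,0,-1],[-2,0,0,0,0,0,-1],[0,0,0,0,0,0,-1],[0,0,0,0,0,0,-1]]

```text
time: 7.42
tcp_pos: [0.4321, 0.0648, 0.334]
ee_rot: [-3.13, -0.26, -0.001]
wrist_force: [0.8, -0.6, 0.0]
grip_width: 1.001
```

```bash
python3 look.py w5
```

```text
7.4167 [0.43211944 0.06475392 0.33398131] [ 0.80728454 -0.57327195  0.04755311] 1.0013976878968136
[[ 0.986  0.165  0.001]
 [ 0.165 -0.986  0.   ]
 [ 0.001 -0.    -1.   ]]
wrist throttle_grip 0.66 [320.2, 175.7] [0.4732 0.0723 0.068 ]
wrist throttle_mark 0.36 [321.5, 175.8] [0.468  0.0708 0.028 ]
wrist throttle_unit 0.83 [348.9, 163.3] [0.4776 0.0506 0.    ]
top throttle_grip 0.76 [191.4, 257.6] [0.471  0.0742 0.068 ]
top throttle_unit 0.92 [208.9, 259.4] [0.4715 0.0579 0.    ]
```

View pics/w5.png

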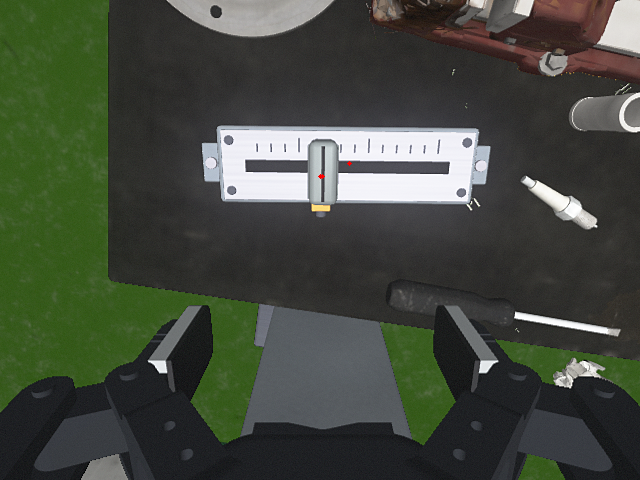

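The bar line is at column 322 and the clip body is centred at about 320.5. With almost no parallax there, they are within about 1–2 mm. A quick check of the choke, then handing in.

```bash
python3 - <<'E'
from h import *
p=cams.read_camera("top")
print([(d["score"],w(p,d["position"],.068)) for d in place_of("choke_grip",p)[:1]])
print(manip.hand_in())
E
```

```text
[(0.67, array([ 0.48541715, -0.37538428,  0.068     ]))]
the job is handed in; nothing more can be done
None
```

I gripped the throttle bar, slid it about 77 mm along the track to the index clip, let go and lifted clear, then handed the job in at about 7.5 s.

- **Throttle:** the last wrist picture shows the bar's centre line at column 322 and the clip body centred at about 320.5. That puts them within about 1–2 mm along the track, against the 10 mm allowed.
- **Clip:** its tip was hidden under the bar at the end, so I compared against the body of the clip. The clip network reported the bar's position in that picture, so I ignored it. The tip was last seen just before the slide, at about (0.460, 0.070).
- **Choke knob:** the arm never went near it. The top camera put it at (0.485, -0.375) at the end. At the start the top camera gave (0.481, -0.380) and the scene camera (0.487, -0.375), so the readings agree to within detection noise.
- **Forces:** the wrist readings at the end of each move stayed under about 7 N, and they were near zero after release with the gripper open and clear.

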